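# Lock the specimen carrier

## Task

The specimen carrier is packed and must be locked for collection. With the fingertips, push the black peg round until the slot in the red disc is in line with the brass bolt, then push the yellow post to slide the bolt through the disc, fully home in the keeper, and move the hand clear. Only push: do not grip the peg or the post, and do not lift or shift the bottle, carton, cups, tube or marker that stand about.

Things in the scene. Friction and masses are not known exactly. Their poses are not given: they have to be found in the camera images.
- carrier: Specimen carrier, a closed hard box fixed to the bench: blue tub, white two-leaf lid, 239 mm along its x, 160 mm along y, lid top at 75 mm. Origin: on the bench, straight below the locking disc's axis; the box reaches 163 mm to -x and 78 mm to +x of it. Its x axis is the way the bolt is pushed. Steel guide rails (24 mm wide, top 90 mm above the bench) lead from x=-150 to -42 mm. z is up.
- disc_centre (a point): On the vertical axis of the red locking disc, at its upper face (94 mm above the bench). The disc is 68 mm across, 16 mm thick, with a straight slot 15 mm wide right across its middle, open above. It turns with about 0.03 N m of friction and stays where it is left.
- lock_disc (a joint): Angle of the disc in rad, positive counter-clockwise from above. At 0 the slot is crosswise to the bolt and the black peg is on the far side, towards the keeper (carrier's +x). The slot is in line with the bolt at +1.571 (peg on the carrier's +y side) and equally at -1.571 (peg on the -y side); either will do. Stops at +-1.75. Starts between -1.1 and 1.1.
- disc_peg (a point): Centre of the top of the black upright peg on the disc: 14 mm in diameter, 44 mm tall above the disc's face (top 138 mm above the bench), 25 mm from the disc's axis. The disc is turned by pushing this peg sideways.
- lock_bolt (a joint): How far the brass bolt is pushed along the carrier's +x, in m: 0 drawn back, 0.100 fully home, against its stop; starts at 0 to 0.005. The bar is 11 mm wide with a tapered nose; drawn back, the nose is 5 to 10 mm short of the disc, whose solid part blocks it unless the slot is in line to within about 0.12 rad. Friction about 1.5 N; it stays where it is left.
- keeper (a point): Centre of the top of the dark steel keeper bridge on the lid, into which the bolt's nose goes: 22 mm along the bolt, 28 mm wide, top 93 mm above the bench, centred 56 mm beyond the disc's axis; fixed.
- bolt_post (a point): Centre of the top of the yellow upright post near the tail of the bolt: 14 mm in diameter, 47 mm clear above the bar (top 138 mm above the bench), moving with the bolt, 147 mm from the disc's axis when drawn back and 47 mm when home. The bolt is moved by pushing this post.
- oil_bottle: small clear bottle with amber oil and white cap, 24 mm across, 55 mm tall, standing on the carrier's lid beside the bolt; loose. Origin: centre of its underside
- cover_glass: small white and blue carton of cover glasses, 46x48x18 mm, lying on the carrier's lid on the other side of the bolt; loose. Origin: centre of its underside
- specimen_cup_white: specimen cup with white lid, 52 mm across, 56 mm tall, standing on the bench; loose. Origin: centre of its underside
- specimen_cup_orange: specimen cup with orange lid, 52 mm across, 56 mm tall, standing on the bench; loose. Origin: centre of its underside
- tube_lying: blood tube with violet cap lying on the bench, 16x79x16 mm; loose. Origin: underside
- marker_red: marker pen with red cap lying on the bench, 16x135x17 mm; loose. Origin: underside

How it is judged:
By the outcome, as a careful person would: the job done as asked, in the order asked, and still so for the second after the job is handed in, with the robot touching nothing.
It also fails if it takes over 48 s, if anything falls off the work surface, if the arm or the gripper's body presses on something with over 40 N, if the wrist force passes 120 N, or if a joint passes its speed limit or range.

## Robot

A 6-joint arm with a two-finger parallel gripper is mounted at the origin on a cart in front of the work surface, level with it; the furniture and walls round the work are solid. World frame = base frame: x ahead of the robot, y to its left, z up, the work surface at z = 0. Lengths are in m, angles in rad, forces in N, time in s.
With the tool pointing down it reaches from about 0.325 to 0.775 m from the base axis. Payload 9.3 kg.
Tool frame: the origin (TCP) lies on the mounting face of the last link; the fingertips stand 173 mm ahead of it and the grasp point (between the pads) lies 155 mm ahead of it; z points along the fingers, y is the line along which they close (so a half turn about z gives the same grasp; the last joint's range is limited). The gripper opens to 85 mm and grips with 20 to 120 N. Pads are 22 mm wide; open, the fingers measure 114 mm over their backs; the gripper's body (76 mm by 85 mm) begins 54 mm behind the grasp point. The pads swing forward as they close: fully open they stand 13 mm farther back than shut.
Start: joints at [0.979, 0.259, 0.021, 1.334, 0, 1.418], TCP at [0.234, 0.498, 0.405] pointing down, gripper open.
Joint ranges: [-3.04, 3.04], [-0.91, 1.82], [-1.04, 1.36], [-1.92, 1.95], [-1.52, 1.45], [-3.14, 3.14]. Speed limits (rad/s): [2.22, 2.22, 2.79, 3.14, 3.14, 3.14].

## Interface

Orientations are given as a unit quaternion [w, x, y, z].
In Python, from workcell import env gives the robot as it stands. The module is installed in compiled form; this text tells all that it offers. Calls block until the motion is done:
- env.movep(position, orientation): joint-space move of the TCP to a pose.
- env.line_to(position, orientation=None, vel=0.15): straight line of the TCP; orientation=None keeps the orientation; vel is the mean speed in m/s.
- env.set_joints(angles): joint-space move.
- env.command_gripper(opening, effort=None): opening from 0.0 (shut) to 1.0 (fully open); effort is the grip in N (None keeps the last); returns when the fingers have stopped.
- env.pause(seconds).
- env.solve_ik(position, orientation): joint angles nearest the present ones, or None.
- env.get_obs(): the state.
- env.capture(name): name is "scene" or "top" or "wrist"; returns a dict with "frame" (480x640x3 uint8, red, green, blue), "K" (3x3 intrinsics, pixels), "pose" (4x4, takes a point from camera to world coordinates). Camera axes: x right, y down, z forward; pixel columns grow to the right and rows downward; lengths in m; the calibration is good to about 2 mm. A picture is of the moment at which its call begins. There is no depth.
A pose or a line that the arm cannot do raises env.MotionError and nothing moves.
- env.finish_job(): hands the job in; it is judged then, once.
Trained networks look in a picture, given as the dict that the camera call returned (one of the last four; its "shot" number tells which), for a name from the list of things; names that differ only in an ending like _2 or _b are one class to them, and where a whole thing is asked for, a point or a joint stands for the part that bears it (a point fixed in the world has none). Each returns a list of dicts, best first, with "conf" (0 to 1); they miss things now and then, are a little off and sometimes report something else, mostly with a low value. They report only what shows in the picture. A call takes as long as a camera call.
- env.recognise(picture, thing): "box" ([left, top, right, bottom] in pixels, round what is visible of it).
The state is a dict: "clock": time; "q": joint angles; "joint_vel": joint speeds; "joint_efforts": joint torques, N m; "tcp_pos": TCP position; "eef_rot": TCP orientation; "wrist_force": force on the tool from outside, world axes, zero at the start; "torque": the same for the moment, N m; "width": opening from 0.0 (shut) to 1.0 (fully open); "finger_force": force on a finger pad.
Only numpy, scipy, OpenCV 4.12 (cv2) and the standard library are available. Lean on these libraries where they do the work, as an engineer would, in place of code of your own. Each camera call takes 0.05 s, during which the arm holds its last target. There are 200 camera calls.

## Working session

There is one attempt and no reset: what is moved stays moved. The work goes in short steps, each a Python script; the robot and the scene stay as the last script left them, time stands still between calls to the robot, and variables do not carry over. Pictures are saved under pics/ and viewed, at most 10 in all, crops included, and the job is handed in when it is done.

```bash
mkdir -p pics
python3 - <<'E'
from workcell import env
import cv2, numpy as np
for n in ("top","scene"):
    p=env.capture(n); cv2.imwrite(f"pics/{n}0.png",p["frame"][:,:,::-1])
    print(n,p["K"].tolist(),np.round(p["pose"],4).tolist())
    for t in ("carrier","lock_disc","disc_peg","keeper","bolt_post","lock_bolt","oil_bottle","cover_glass"):
        r=env.recognise(p,t); print(t,[(np.round(d["box"],1).tolist(),round(d["conf"],2)) for d in r[:2]])
o=env.get_obs(); print(o["clock"],o["tcp_pos"],o["eef_rot"],o["width"])
E
```

```text
top [[538.390659162081, 0.0, 328.57661877207903], [0.0, 538.390659162081, 237.58773379002508], [0.0, 0.0, 1.0]] [[0.0241, -0.9964, 0.0814, 0.4198], [-0.9997, -0.024, 0.002, 0.262], [-0.0001, -0.0814, -0.9967, 1.1509], [0.0, 0.0, 0.0, 1.0]]
carrier [([325.0, 207.8, 452.7, 301.1], 0.68)]
lock_disc [([352.5, 241.0, 387.4, 272.1], 0.79)]
disc_peg [([350.5, 236.1, 386.8, 273.0], 0.64)]
keeper [([323.1, 208.8, 449.7, 300.7], 0.73)]
bolt_post [([393.8, 244.1, 450.3, 256.6], 0.57)]
lock_bolt [([390.9, 244.0, 450.9, 255.5], 0.57), ([394.9, 212.5, 420.3, 237.6], 0.31)]
oil_bottle [([393.7, 212.5, 423.7, 236.0], 0.48), ([412.7, 276.7, 431.7, 288.2], 0.46)]
cover_glass [([393.2, 212.6, 420.8, 236.6], 0.74)]
scene [[551.9802433119846, 0.0, 322.32239295889264], [0.0, 551.9802433119846, 239.05404821152558], [0.0, 0.0, 1.0]] [[-0.5734, -0.4426, 0.6895, -0.2829], [-0.8191, 0.2905, -0.4947, 0.799], [0.0186, -0.8484, -0.5291, 0.6988], [0.0, 0.0, 0.0, 1.0]]
carrier [([296.6, 197.7, 427.5, 302.6], 0.58)]
lock_disc [([333.2, 220.9, 364.5, 254.9], 0.82)]
disc_peg [([332.6, 220.7, 367.2, 254.7], 0.63)]
keeper [([300.9, 196.9, 427.1, 299.2], 0.68)]
bolt_post [([363.1, 196.4, 403.7, 233.1], 0.72), ([166.9, 264.1, 198.1, 311.1], 0.35)]
lock_bolt [([367.0, 199.7, 400.5, 235.5], 0.58)]
oil_bottle [([392.8, 219.9, 408.5, 250.1], 0.77)]
cover_glass [([347.4, 213.2, 375.4, 234.9], 0.9)]
0.9 [0.23367159 0.49788248 0.40469373] [6.18434335e-06 2.17641059e-01 9.76028877e-01 4.68665451e-06] 0.9965676637627888
```

Run:
```python
import cv2
a=cv2.imread("pics/top0.png"); cv2.imwrite("pics/topc.png",cv2.resize(a[190:320,300:470],None,fx=4.5,fy=4.5,interpolation=cv2.INTER_CUBIC))
```

```text
(no output)
```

View pics/topc.png

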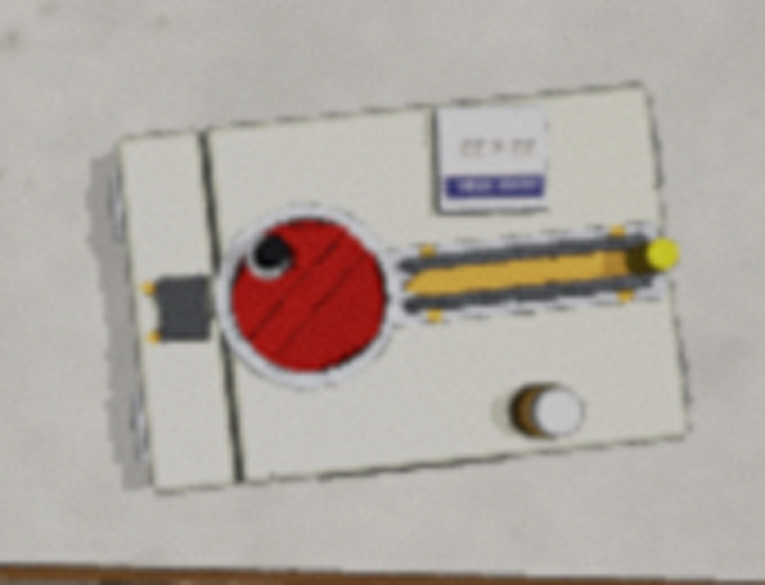

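View pics/scene0.png

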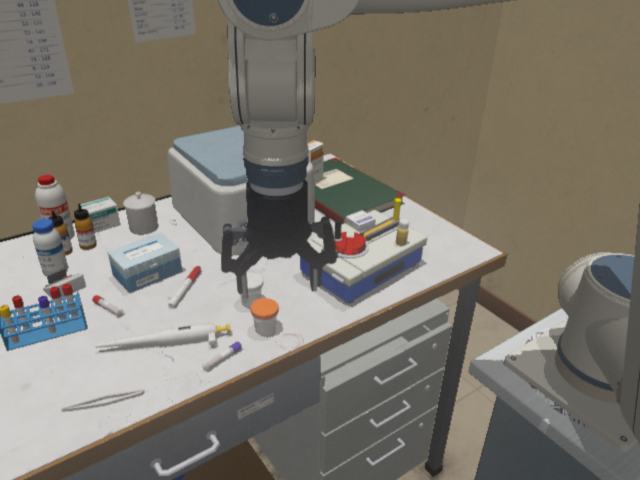

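Top crop: the disc centre is at about (309,296) in the crop, which is pixel (368.7,255.8). The peg top is at (272,250), upper left of the disc; the post top is at (662,254), and the keeper at (183,308). The scene view shows the carrier clear of the cups, so I'll localise it and then refine with the wrist camera.

```bash
cat > h.py <<'E'
from workcell import env
import numpy as np, cv2
from scipy.spatial.transform import Rotation as R
def ray(p,u,v,z):
    T=np.array(p["pose"]); d=T[:3,:3]@np.linalg.inv(p["K"])@[u,v,1]; o=T[:3,3]
    return (o+d*(z-o[2])/d[2])[:2]
def proj(p,X):
    T=np.array(p["pose"]); c=T[:3,:3].T@(np.array(X)-T[:3,3]); return (np.array(p["K"])@c/c[2])[:2]
def quat(yaw):  # tool pointing down, tool x along yaw
    x=np.array([np.cos(yaw),np.sin(yaw),0]); z=np.array([0,0,-1.]); 
    q=R.from_matrix(np.c_[x,np.cross(z,x),z]).as_quat(); return q[[3,0,1,2]]
E
python3 - <<'E'
from h import *
p=env.capture("top")
f=lambda x,y,z:ray(p,300+x/4.5-.4,190+y/4.5-.4,z)
D=f(309,296,.094);P=f(272,250,.138);B=f(662,254,.138);K=f(183,308,.093)
v=K-B; th=np.arctan2(v[1],v[0]); Rm=np.array([[np.cos(th),np.sin(th)],[-np.sin(th),np.cos(th)]])
print(D,P,B,K,th); print("carrier frame rel D",Rm@(P-D),Rm@(B-D),Rm@(K-D))
pos=D-0.04*v/np.linalg.norm(v)
o=env.get_obs(); x0=R.from_quat(o["eef_rot"],scalar_first=True).as_matrix()[:,0]; print("toolx",x0)
for yaw in (th,th+np.pi): print(yaw, env.solve_ik([*pos,.40],quat(yaw)))
w=env.capture("wrist"); print(o["tcp_pos"],np.round(w["pose"],3).tolist(),w["K"][0])
E
```

```text
[0.47289698 0.18536337] [0.48959537 0.20439959] [0.49184804 0.04103424] [0.46637932 0.24021037] 1.6979765082268488
carrier frame rel D [ 0.01676449 -0.01897803] [-0.14556716 -0.00049164] [ 0.05523072 -0.00049164]
toolx [-9.05275169e-01  4.24825692e-01 -1.64141654e-05]
1.6979765082268488 [ 0.12775905  0.1742344  -0.10173544  1.29482648  0.          1.5713752 ]
4.839569161816642 [ 0.12775905  0.1742344  -0.10173544  1.29482648  0.         -1.57021746]
[0.23366063 0.49788364 0.40468618] [[0.424, 0.865, 0.269, 0.165], [0.906, -0.405, -0.126, 0.531], [-0.0, 0.297, -0.955, 0.374], [0.0, 0.0, 0.0, 1.0]] [343.87364985   0.         321.9352349 ]
```

Run:
```python
from h import *
th=1.698; c=np.array([np.cos(th),np.sin(th)]); D=np.array([.4729,.1854])
env.command_gripper(0.0)
env.movep([*(D-.02*c),.42],quat(th))
p=env.capture("wrist"); o=env.get_obs(); print(o["clock"],o["width"])
np.savez("w1.npz",K=p["K"],pose=p["pose"])
cv2.imwrite("pics/w1.png",p["frame"][:,:,::-1])
```

```text
3.3417 0.0001860918262138383
```

View pics/w1.png

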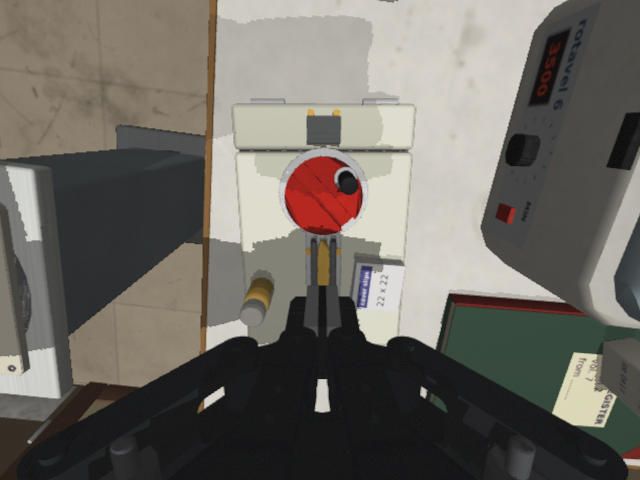

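The wrist view shows the disc centred near (324,193), the peg top near (348,184) and the keeper near (324,129). I'll fit these precisely.

Run:
```python
from h import *
z=np.load("w1.npz"); p={"K":z["K"],"pose":z["pose"]}
im=cv2.imread("pics/w1.png").astype(int); b,g,r=im[...,0],im[...,1],im[...,2]
m=((r>110)&(g<70)&(b<70)).astype(np.uint8); m[:,:270]=0;m[:,380:]=0;m[:140]=0;m[250:]=0
cs,_=cv2.findContours(m,cv2.RETR_EXTERNAL,cv2.CHAIN_APPROX_NONE); h=cv2.convexHull(np.vstack(cs))[:,0,:]
pts=np.array([ray(p,u,v,.094) for u,v in h]); (cx,cy),rad=cv2.minEnclosingCircle((pts*1000).astype(np.float32)); print("disc",cx,cy,rad)
th=1.698; Rm=np.array([[np.cos(th),np.sin(th)],[-np.sin(th),np.cos(th)]])
D=np.array([cx,cy])/1000
for n,(u,v,zz) in dict(keeper=(324,129,.093),peg=(348,185,.138)).items(): print(n,ray(p,u,v,zz),Rm@(ray(p,u,v,zz)-D))
c=np.array([np.cos(th),np.sin(th)]); print("tip px",proj(p,[*(np.array([.4729,.1854])-.02*c),.42-.173]))
cr=cv2.imread("pics/w1.png")[90:350,220:430]; cv2.imwrite("pics/w1c.png",cv2.resize(cr,None,fx=2.3,fy=2.3,interpolation=cv2.INTER_CUBIC))
```

```text
disc 473.23504638671875 188.38771057128906 33.7896614074707
keeper [0.46667005 0.24377121] [ 0.05576887 -0.00051405]
peg [0.48895909 0.20714597] [ 0.01661194 -0.01797669]
tip px [322.35354539 306.09016052]
```

View pics/w1c.png

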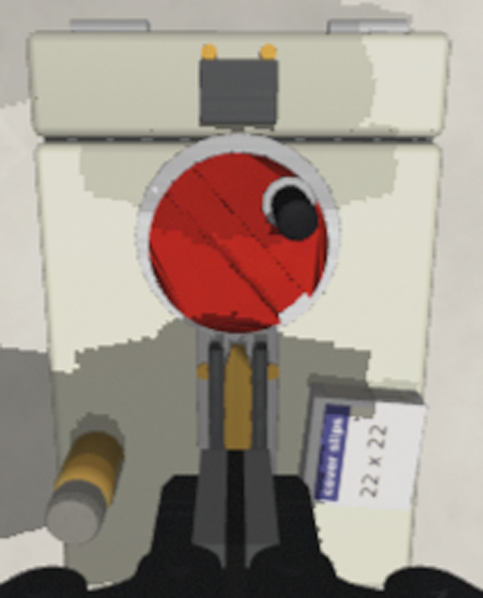

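The tip is about 15 mm across in tool y, and the pad is 22 mm in tool x, so the contact offset along the bolt axis is about 11 mm. The peg sits at about -0.82 rad, so I'll push it towards the carrier's -x to reach -1.571, stopping slightly short and then looking.

```bash
cat >> h.py <<'E'
TH=1.698; D=np.array([.4731,.1874]); Q=quat(TH)
C=np.array([[np.cos(TH),-np.sin(TH)],[np.sin(TH),np.cos(TH)]])
def W(x,y,tip): return [*(D+C@np.array([x,y])/1000),tip/1000+.173]
def look(name):
    p=env.capture("wrist"); np.savez(name+".npz",K=p["K"],pose=p["pose"]); cv2.imwrite(f"pics/{name}.png",p["frame"][:,:,::-1]); return p
def force(): return np.round(C.T@env.get_obs()["wrist_force"][:2],2), round(float(env.get_obs()["wrist_force"][2]),2)
E
python3 - <<'E'
from h import *
env.movep(W(52,-19,160),Q); env.line_to(W(52,-19,115)); print(force())
for x,y in ((40,-19),(32,-21),(26,-23),(21,-25)):
    env.line_to(W(x,y,115),vel=.06); print(x,force())
env.line_to(W(30,-25,115)); env.line_to(W(30,-25,165)); env.movep(W(-20,0,247),Q)
look("w2"); print(env.get_obs()["clock"])
im=cv2.imread("pics/w2.png")[90:350,220:430]; cv2.imwrite("pics/w2c.png",cv2.resize(im,None,fx=2.3,fy=2.3,interpolation=cv2.INTER_CUBIC))
E
```

```text
(array([ 0.68, -0.44]), 0.59)
40 (array([0.01, 0.16]), 0.66)
32 (array([ 3.61, -3.37]), 0.88)
26 (array([ 2.86, -1.71]), 1.54)
21 (array([0.96, 0.34]), -0.16)
6.7333
```

View pics/w2c.png

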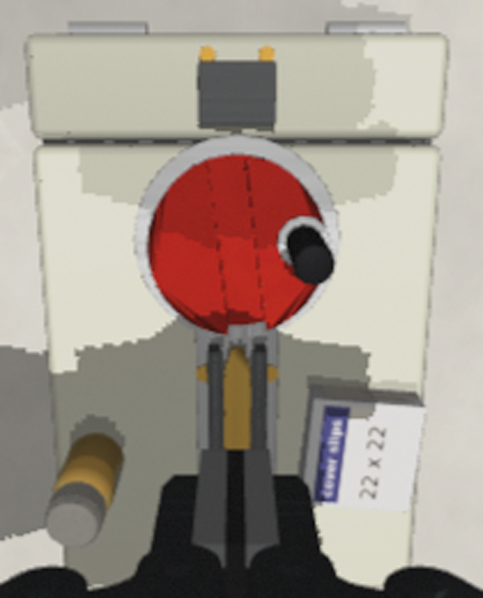

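The slot now runs from crop (208,165)-(226,325) on its left edge to (248,165)-(267,325) on its right, about 0.11 rad short. That needs roughly 2.8 mm more push.

```bash
cat >> h.py <<'E'
def ang(name,lines):
    z=np.load(name+".npz"); p={"K":z["K"],"pose":z["pose"]}
    for a,b in lines:
        A,B=[C.T@(ray(p,220+u/2.3-.3,90+v/2.3-.3,.094)-D)*1000 for u,v in (a,b)]; d=A-B; print(A,B,"slot vs TH",np.arctan2(d[1],d[0]))
E
python3 - <<'E'
from h import *
ang("w2",[((208,165),(226,325)),((248,165),(267,325)),((207,345),(207,445)),((269,345),(269,445)),((36,150),(55,440)),((439,150),(425,440))])
env.movep(W(30,-25,165),Q); env.line_to(W(30,-25,115)); env.line_to(W(18.2,-25,115),vel=.05); print(force())
env.line_to(W(30,-25,115)); env.line_to(W(30,-25,165)); env.movep(W(-20,0,247),Q)
look("w3"); print(env.get_obs()["clock"])
im=cv2.imread("pics/w3.png")[90:350,220:430]; cv2.imwrite("pics/w3c.png",cv2.resize(im,None,fx=2.3,fy=2.3,interpolation=cv2.INTER_CUBIC))
E
```

```text
[31.46231999 10.24107656] [-29.38742494   3.87312493] slot vs TH 0.10427088160567147
[31.46329833 -4.37190531] [-29.3845497  -12.04331404] slot vs TH 0.12541357909714837
[-37.53558134  11.33543511] [-80.27846364  11.78705157] slot vs TH -0.010565493889536516
[-37.53082977 -12.92363331] [-80.27149983 -13.46891773] slot vs TH 0.012757283273897907
[36.79763375 72.68603884] [-78.0748399  73.564535 ] slot vs TH -0.0076474284909747794
[ 36.80597568 -73.72846389] [-78.033991   -76.84706676] slot vs TH 0.027149403572529197
(array([-0.84, -0.68]), -0.28)
9.35
```

View pics/w3c.png

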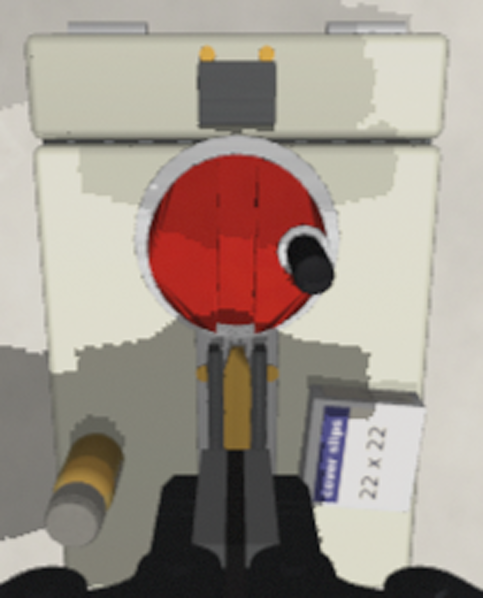

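The slot edges are now vertical at crop x=218 and x=256, centred between the rails, so it is aligned. Next I'll push the post.

Run:
```python
from h import *
env.movep(W(-190,0,175),Q); env.line_to(W(-190,0,115)); print(force())
for x in (-170,-150,-130,-110,-90,-80,-72,*np.arange(-70,-57,1.)):
    env.line_to(W(x,0,115),vel=.07 if x<-71 else .03); f=force(); print(x,f)
    if f[0][0]<-12: break
    
print(env.get_obs()["clock"],C.T@(np.array(env.get_obs()["tcp_pos"][:2])-D))
```

```text
(array([-0.17,  0.11]), 0.61)
-170 (array([-0.4 , -0.29]), -0.19)
-150 (array([ 0.32, -0.09]), -0.14)
-130 (array([0.12, 0.59]), -0.16)
-110 (array([-0.39, -0.06]), 0.03)
-90 (array([ 0.43, -0.03]), 0.28)
-80 (array([-0.16, -0.3 ]), -0.34)
-72 (array([-0.55, -0.2 ]), 0.84)
-70.0 (array([0.89, 0.49]), -0.08)
-69.0 (array([-1.34,  0.46]), -0.46)
-68.0 (array([-0.66, -0.44]), -0.8)
-67.0 (array([-0.93, -0.65]), -0.11)
-66.0 (array([-1.13,  0.06]), 0.12)
-65.0 (array([-2.27, -0.53]), 0.25)
-64.0 (array([-8.31,  0.99]), 0.23)
-63.0 (array([-12.83,   1.8 ]), 1.43)
15.3917 [-6.41841502e-02 -5.43377657e-05]
```

Firm contact came at the predicted place (fx about -65 mm). Now I'll back off, clear the hand and look.

Run:
```python
from h import *
env.line_to(W(-80,0,115)); env.line_to(W(-80,0,190)); env.movep(W(-60,0,265),Q)
p=look("w4"); print(env.get_obs()["clock"],force())
im=cv2.imread("pics/w4.png")[20:300,220:430]; cv2.imwrite("pics/w4c.png",cv2.resize(im,None,fx=2.1,fy=2.1,interpolation=cv2.INTER_CUBIC))
print("expected post top px (crop) at home:",[(proj(p,[*W(x,0,0)[:2],.138])-[220,20])*2.1 for x in (-50,-47)])
```

```text
16.7667 (array([-0.43,  0.41]), -0.37)
expected post top px (crop) at home: [array([214.12297944, 415.45227584]), array([214.13618828, 407.81844258])]
```

View pics/w4c.png

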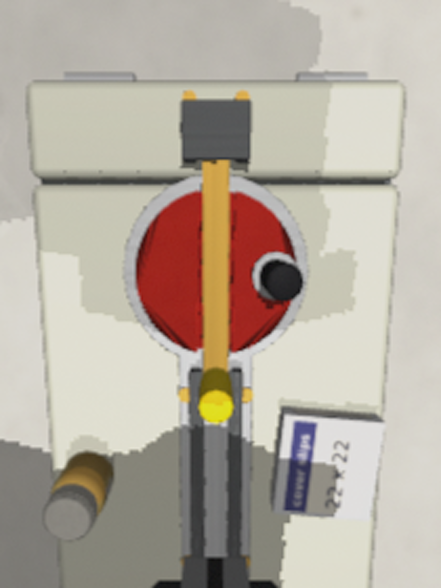

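The bolt passes through the disc into the keeper. The post top is at crop (216,406), against (214,408) predicted for fully home. The bottle and carton have not moved and the hand is clear, so I'm handing in.

```bash
python3 -c "
from workcell import env
print(env.finish_job())"
```

```text
the job is handed in; nothing more can be done
None
```

The carrier is locked and handed in: the slot is in line, the bolt is home in the keeper against its stop, the hand is clear, and the bottle and carton are undisturbed; the cups, tube and marker were not re-checked, but the arm worked only over the carrier.

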